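# Make room in the okey tile box and slide the blue case in

### The job

Put the blue tile case back into the olive-wood tile box, upright and fully down on the box floor, between the yellow and the red case. The row is tight: gently ease the cases apart to either side, each only until you feel it come up against its end pad, then slide the blue case in without forcing it. Leave the other cases standing in the box, do not lift them out, and leave everything else on the table where it stands.

Things in the scene. Friction and masses are not known exactly. Their poses are not given: they have to be found in the camera images.
- tile_box: Open carved olive-wood box, fixed, 144 mm (x) by 276 mm (y), 42 mm high; floor 8 mm, walls 10 mm thick, so 124 mm wide inside along x. Origin: centre of the underside. Four cases stand in it in a tight row along y, under 1 mm apart: yellow and red in the middle, black and white at the ends, in either order. Sliding two cases on its waxed floor takes 2 to 5 N.
- box_floor (a point): Middle of the box floor (axes as the box). Past each end of the row a grey felt pad, 116 mm wide and 51 mm high, on springs (2.5 N/mm, 14 mm travel) stops the row. Unloaded pad faces are 165 mm apart: 5 mm to spare for five cases. The pair of pads sits up to 16 mm off this point along y, not given, so the free way at a row end is 1 to 34 mm: feel for it, and press a pad with no more than about 10 N.
- case_blue: Wooden tile case, 118 mm long (its x), 32 mm thick (its y), 60 mm high, edges rounded by 5 mm, about 0.3 kg; on top, centred, an upright grip fin 44 mm along x, 14 mm along y and 34 mm high (from 60 to 94 mm above the underside). Origin: centre of the underside; z up. Blue lid and fin. Stands upright on the table, beside the box, at any small yaw. It may go in either way round.
- case_yellow: Wooden tile case, 118 mm long (its x), 32 mm thick (its y), 60 mm high, edges rounded by 5 mm, about 0.3 kg; on top, centred, an upright grip fin 44 mm along x, 14 mm along y and 34 mm high (from 60 to 94 mm above the underside). Origin: centre of the underside; z up. Yellow lid and fin. Stands in the tile box, its x along the box's x, and slides along the box's y.
- case_red: Wooden tile case, 118 mm long (its x), 32 mm thick (its y), 60 mm high, edges rounded by 5 mm, about 0.3 kg; on top, centred, an upright grip fin 44 mm along x, 14 mm along y and 34 mm high (from 60 to 94 mm above the underside). Origin: centre of the underside; z up. Red lid and fin. Stands in the tile box, its x along the box's x, and slides along the box's y.
- case_white: Wooden tile case, 118 mm long (its x), 32 mm thick (its y), 60 mm high, edges rounded by 5 mm, about 0.3 kg; on top, centred, an upright grip fin 44 mm along x, 14 mm along y and 34 mm high (from 60 to 94 mm above the underside). Origin: centre of the underside; z up. White lid and fin. Stands in the tile box, its x along the box's x, and slides along the box's y. At one end of the row.
- case_black: Wooden tile case, 118 mm long (its x), 32 mm thick (its y), 60 mm high, edges rounded by 5 mm, about 0.3 kg; on top, centred, an upright grip fin 44 mm along x, 14 mm along y and 34 mm high (from 60 to 94 mm above the underside). Origin: centre of the underside; z up. Black lid and fin. Stands in the tile box, its x along the box's x, and slides along the box's y. At the other end of the row.
- salt_shaker: Stubby green glass salt shaker with steel cap, 52 mm wide, 74 mm high; origin at the centre of its foot. Bystander.
- score_peg: Cream plastic score peg standing on its foot, 38 mm wide, 83 mm high; origin at the centre of its foot. Bystander.
- spoon_holder: Steel teaspoon holder, a cup 72 mm wide and 100 mm high with spoons up to 142 mm; origin at the centre of its foot. Bystander.
- tea_glass: Waisted tea glass on a white saucer, 96 mm wide, 95 mm high; origin at the centre of the saucer's foot. Bystander.
- sugar_bowl: Copper sugar bowl, 96 mm wide, 55 mm high; origin at the centre of its foot. Bystander.
There are look-alikes about, which are no part of the job. Leave any pink or turquoise look-alike of the case_yellow alone. Leave any pink look-alike of the case_blue alone.

How it is judged:
At the end, for the whole second after the job is handed in: Blue stands directly between yellow and red (centres 28 to 46 mm from its own across the cases), square to the box within 0.1 rad, within 12 mm of its middle line; all five cases lie within 4.5 mm of the box floor, upright within 0.08 rad, at rest (under 20 mm/s) (((y of case_yellow in the frame of case_blue between 0.028 and 0.046 m and y of case_red in the frame of case_blue between -0.046 and -0.028 m) or (y of case_red in the frame of case_blue between 0.028 and 0.046 m and y of case_yellow in the frame of case_blue between -0.046 and -0.028 m)) and angle between the x axis of case_blue and the x axis of tile_box, either way round below 0.1 rad and z of each of case_white, case_yellow, case_red, case_black, case_blue in the frame of tile_box below 0.0125 m and angle between each of case_white, case_yellow, case_red, case_black, case_blue's own z axis and vertical below 0.08 rad and linear speed of each of case_white, case_yellow, case_red, case_black, case_blue below 0.02 m/s and x of case_blue in the frame of tile_box between -0.012 and 0.012 m); the robot touches nothing.
It fails at once if two cases of the row are pressed against each other with more than 15 N (the row rammed against an end pad) (contact force between any of case_white, case_black and case_yellow above 15 N or contact force between any of case_white, case_black, case_yellow and case_red above 15 N).
It fails at once if the blue case is forced on a case of the row with more than 40 N (contact force between case_blue and case_yellow above 40 N or contact force between case_blue and case_red above 40 N or contact force between case_blue and case_white above 40 N or contact force between case_blue and case_black above 40 N).
It fails at once if a case of the row is lifted more than 25 mm off the box floor (z of any of case_white, case_yellow, case_red, case_black in the frame of tile_box above 0.033 m).
It fails at once if a bystander (salt shaker, score peg, spoon holder, tea glass, sugar bowl) is moved more than 30 mm or tipped more than 0.4 rad (distance of any of salt_shaker, score_peg, spoon_holder, tea_glass, sugar_bowl from where it was at the start of the episode above 0.03 m or angle between any of salt_shaker, score_peg, spoon_holder, tea_glass, sugar_bowl's own z axis and vertical above 0.4 rad).
It also fails if it takes over 72 s, if anything falls off the work surface, if the arm or the gripper's body presses on something with over 40 N, if the wrist force passes 120 N, or if a joint passes its speed limit or range.

### The arm

A 6-joint arm with a two-finger parallel gripper is mounted at the origin on the work surface. World frame = base frame: x ahead of the robot, y to its left, z up, the work surface at z = 0. Lengths are in m, angles in rad, forces in N, time in s.
With the tool pointing down it reaches from about 0.3 to 0.775 m from the base axis. Payload 14.6 kg.
Tool frame: the origin (TCP) lies on the centre line of the jaws, within the pads' length; the fingertips stand ctrl.tcp_to_tips ahead of it and the grasp point (between the pads) lies 2 mm behind it (ctrl.tcp_to_tips is the distance from the TCP to the fingertips, in m); z points along the fingers, y is the line along which they close (so a half turn about z gives the same grasp; the last joint's range is limited). The gripper opens to 94 mm and grips with 3 to 60 N. Pads are 16 mm wide; open, the fingers measure 119 mm over their backs; the gripper's body (75 mm by 177 mm) begins 78 mm behind the grasp point.
Start: joints at [1.26, 0.3, 1.521, -0, 1.321, -0.067], TCP at [0.133, 0.534, 0.222] pointing down, gripper open.
Joint ranges: [-3.03, 3.03], [-0.79, 2.21], [0.23, 2.52], [-1.04, 4.18], [0, 3.07], [-2.55, 2.55]. Speed limits (rad/s): [2.22, 2.22, 2.57, 3.14, 3.14, 3.14].

### API

Orientations are given as [roll, pitch, yaw] about the fixed x, y, z axes, in that order (R = Rz(yaw) Ry(pitch) Rx(roll)).
In Python, from station import telemetry, viewer, hand_in, ctrl gives the robot as it stands.
- The arm moves only by the tool step_arm, never from a script. Its argument "plan" is a list of rows, each an object of numbers: "dx", "dy", "dz": the shift along the tool's x, y, z scaled (see below); "rx", "ry", "rz": the turn, a rotation vector about the tool's x, y, z scaled (see below); "claw": the closure, from 0 (fully open) to 1 (shut). In form: [{"dx": .., "dy": .., "dz": .., "rx": .., "ry": .., "rz": .., "claw": ..}, ...]. A call has 1 to 10 rows; each row shifts and turns the commanded pose from where the row before left it, along the tool's axes as they then stand; what a row does not reach is not made up. The controller multiplies each number of a shift by 0.1 m and each number of a turn by 90 degrees. A row lasts 1/10 s, in which the tool goes at most 50 mm and 8.59 degrees, less where a joint would pass 70% of its speed; a pose out of reach is approached as far as the arm can. A call with a number of a shift or a turn outside -1 to 1 is refused whole. A call with a gripper value outside its range is refused whole. The fingers move at their own pace and stop on an object; "grip_force" is the grip in N (left out, the last holds). Time passes only in rows, so rows that do not move let the fingers close. It gives the time, the measured TCP pose, the force, the opening and the grip force at its end, in the units of the state.
- telemetry.get_obs(): the state, without advancing time (a new reading comes with each control period).
- viewer.camera(name): name is "side" or "top"; returns a dict with "img" (400x640x3 uint8, red, green, blue), "z_map" (400x640 float32, m along the optical axis (not along the pixel's ray), 0 where there is no reading), "fx", "fy", "cx", "cy" (pixels), "R" (3x3) and "t" (3): a world point X has camera coordinates R X + t. Camera axes: x right, y down, z forward; pixel columns grow to the right and rows downward; lengths in m; the calibration is good to about 2 mm. A picture is of the moment at which its call begins.
- hand_in(): hands the job in; it is judged then, once.
Trained networks look in a picture, given as the dict that the camera call returned (one of the last four; its "shot" number tells which), for a name from the list of things; names that differ only in an ending like _2 or _b are one class to them, and where a whole thing is asked for, a point or a joint stands for the part that bears it (a point fixed in the world has none). Each returns a list of dicts, best first, with "score" (0 to 1); they miss things now and then, are a little off and sometimes report something else, mostly with a low value. They report only what shows in the picture. A call takes as long as a camera call. They do not tell look-alikes from the thing itself.
- viewer.recognise(target, picture): "rect" ([left, top, right, bottom] in pixels, round what is visible of it).
The state is a dict: "time_s": time; "qpos": joint angles; "joint_vel": joint speeds; "tau": joint torques, N m; "ee_pos": TCP position; "eef_rot": TCP orientation; "force": force on the tool from outside, world axes, zero at the start; "moment": the same for the moment, N m; "grip_width": finger opening in m; "grip_force": force on a finger pad.
Only numpy, scipy, OpenCV 4.12 (cv2) and the standard library are available. Lean on these libraries where they do the work, as an engineer would, in place of code of your own. Each camera call takes 0.05 s, during which the arm holds its last target. There are 200 camera calls.

## Working session

There is one attempt and no reset: what is moved stays moved. The work goes in short steps, Python scripts to look and compute and a tool call to move; the robot and the scene stay as the last step left them, time stands still between calls to the robot, and variables do not carry over. Pictures are saved under pics/ and viewed, at most 10 in all, crops included, and the job is handed in when it is done.

Besides the shell and the picture viewer there is one more tool, called by a JSON object that holds its "op" and its "data". step_arm: Moves the arm, as the interface text tells. Shifts and turns lie within -1 to 1; 1 stands for 0.1 m of shift or 90 degrees of turn. Its arguments: {"type":"object","properties":{"plan":{"type":"array"},"grip_force":{"type":"number"}},"required":["plan"]}

```bash
mkdir -p pics; ls
python3 - <<'E'
from station import telemetry, viewer, ctrl
import cv2, numpy as np
print(telemetry.get_obs(), ctrl.tcp_to_tips)
for n in ("top","side"):
    p=viewer.camera(n); cv2.imwrite(f"pics/{n}0.png",p["img"][:,:,::-1])
    np.savez(f"/tmp/{n}.npz",**p)
    print(n,p["fx"],p["fy"],p["cx"],p["cy"],p["R"],p["t"])
    for k in ["case_blue","case_yellow","case_red","case_white","case_black","tile_box"]:
        print(k,[(np.round(d["rect"]).tolist(),round(d["score"],2)) for d in viewer.recognise(k,p)][:4])
E
```

```text
pics
{'time_s': 0.0, 'qpos': array([ 1.26037481e+00,  3.00459476e-01,  1.52156210e+00, -3.11114479e-05,
        1.32070798e+00, -6.65562278e-02]), 'joint_vel': array([ 7.03705232e-05,  5.32454961e-04,  1.55311350e-03, -1.74839722e-03,
        5.20999326e-04,  1.89579742e-03]), 'tau': array([ 8.68250027e-05, -5.31822145e+01, -3.52728903e+01,  7.07405386e-02,
        2.44486704e-02, -3.44490729e-05]), 'ee_pos': array([0.13271438, 0.53350233, 0.22190073]), 'eef_rot': array([-3.14045627e+00, -4.55436927e-05,  2.89773506e+00]), 'force': array([ 0.2223223 ,  0.24591403, -0.24261848]), 'moment': array([-0.03613556, -0.04625153,  0.02571947]), 'grip_force': 0.0, 'grip_width': 0.09410916055957488} 0.017
top 408.86186146721974 408.86186146721974 317.8487808966689 205.24354217528696 [[-0.0128017  -0.99989368 -0.00698209]
 [-0.99238555  0.01356042 -0.12242154]
 [ 0.1225032   0.00536172 -0.99245363]] [0.03243038 0.53653794 1.15352894]
case_blue [([418.0, 198.0, 435.0, 240.0], 0.98), ([412.0, 266.0, 444.0, 308.0], 0.58)]
case_yellow [([315.0, 246.0, 350.0, 284.0], 0.84), ([243.0, 121.0, 269.0, 163
[... 265 characters left out ...]
0, 227.0], 0.67)]
side 444.55307394222916 444.55307394222916 319.6270022587912 197.47615167714383 [[ 0.70446291 -0.70966529 -0.01035311]
 [-0.36523651 -0.34997447 -0.862624  ]
 [ 0.60855099  0.61146794 -0.50573971]] [-0.34772866  0.22724654  1.05399691]
case_blue [([378.0, 224.0, 412.0, 270.0], 0.94), ([320.0, 256.0, 372.0, 292.0], 0.86)]
case_yellow [([304.0, 145.0, 342.0, 171.0], 0.87), ([308.0, 174.0, 333.0, 204.0], 0.7), ([271.0, 209.0, 312.0, 237.0], 0.67)]
case_red [([301.0, 168.0, 324.0, 199.0], 0.82), ([421.0, 186.0, 456.0, 223.0], 0.19)]
case_white [([297.0, 167.0, 318.0, 193.0], 0.56)]
case_black [([321.0, 178.0, 349.0, 204.0], 0.71)]
tile_box [([281.0, 182.0, 373.0, 229.0], 0.57)]
```

```bash
python3 - <<'E'
import cv2, numpy as np
a=cv2.imread("pics/top0.png")[100:320,80:480]
cv2.imwrite("pics/topc.png",cv2.resize(a,(800,440),interpolation=cv2.INTER_CUBIC))
E
cat > h.py <<'E'
import numpy as np
def cloud(p):
    "world points (400x640x3); nan where no reading"
    z=np.array(p["z_map"],float); z[z==0]=np.nan
    v,u=np.mgrid[:z.shape[0],:z.shape[1]]
    c=np.stack([(u-p["cx"])/p["fx"]*z,(v-p["cy"])/p["fy"]*z,z],-1)
    return (c-p["t"])@p["R"]
E
python3 - <<'E'
import numpy as np,cv2
from h import cloud
p=dict(np.load("/tmp/top.npz")); W=cloud(p); 
hsv=cv2.cvtColor(p["img"],cv2.COLOR_RGB2HSV)
def stat(n,r):
    l,t,rr,b=r; w=W[t:b,l:rr].reshape(-1,3); h=hsv[t:b,l:rr].reshape(-1,3); im=p["img"][t:b,l:rr].reshape(-1,3)
    zt=np.nanmax(w[:,2]); 
    print(n,"zmax",round(zt,3),"col",np.median(h,0))
    for lab,m in (("fin",w[:,2]>zt-.008),("lid",abs(w[:,2]-(zt-.034))<.008)):
        q=w[m][:,:2].astype(np.float32)
        if len(q)>5: print("  ",lab,len(q),np.round(np.median(w[m],0),4),[np.round(x,3) for x in cv2.minAreaRect(q)],np.median(h[m],0))
stat("blue1",(414,194,439,244)); stat("blue2",(408,262,448,312))
stat("yel",(312,178,327,223));stat("red",(301,179,312,220));stat("white",(287,176,302,220));stat("black",(326,175,341,223))
E
```

```text
blue1 zmax 0.1 col [ 16. 176. 132.]
   fin 74 [ 0.4871 -0.287   0.0948] [array([ 0.486, -0.287]), array([0.042, 0.014]), np.float64(3.113)] [107. 181. 185.]
   lid 302 [ 0.4846 -0.2834  0.0608] [array([ 0.486, -0.287]), array([0.117, 0.032]), np.float64(3.126)] [107.  179.5 186. ]
blue2 zmax 0.098 col [ 12. 173. 133.]
   fin 86 [ 0.3019 -0.2808  0.0938] [array([ 0.303, -0.28 ]), array([0.014, 0.042]), np.float64(60.083)] [177.  85. 241.]
   lid 367 [ 0.302  -0.2745  0.06  ] [array([ 0.302, -0.28 ]), array([0.032, 0.118]), np.float64(62.003)] [177.  83. 242.]
yel zmax 0.11 col [ 28. 244. 231.]
   fin 47 [0.5482 0.0216 0.1035] [array([0.552, 0.023]), array([0.042, 0.012]), np.float64(4.427)] [ 30. 244. 242.]
   lid 288 [0.5456 0.021  0.0695] [array([0.55 , 0.022]), array([0.04 , 0.114]), np.float64(89.33)] [ 29.  244.  237.5]
red zmax 0.107 col [  3. 208. 239.]
   fin 79 [0.5516 0.0545 0.1019] [array([0.55 , 0.056]), array([0.014, 0.042]), np.float64(89.932)] [  3. 210. 241.]
   lid 324 [0.5452 0.058  0.0682] [array([0.551, 0.058]), array([0.029, 0.115]), np.float64(89.441)] [  3. 209. 240.]
white zmax 0.107 col [ 27.   38.5 230. ]
   fin 74 [0.5492 0.0872 0.1025] [array([0.551, 0.087]), array([0.011, 0.042]), np.float64(89.549)] [ 36.  12. 243.]
   lid 336 [0.5458 0.0867 0.0685] [array([0.551, 0.088]), array([0.031, 0.115]), np.float64(89.792)] [ 34.  16. 242.]
black zmax 0.108 col [15. 50. 77.]
   fin 73 [ 0.5508 -0.0089  0.1035] [array([ 0.552, -0.01 ]), array([0.014, 0.042]), np.float64(89.403)] [15. 39. 68.]
   lid 287 [ 0.5439 -0.0103  0.0686] [array([ 0.552, -0.012]), array([0.028, 0.117]), np.float64(89.131)] [15. 42. 71.]
```

View pics/topc.png

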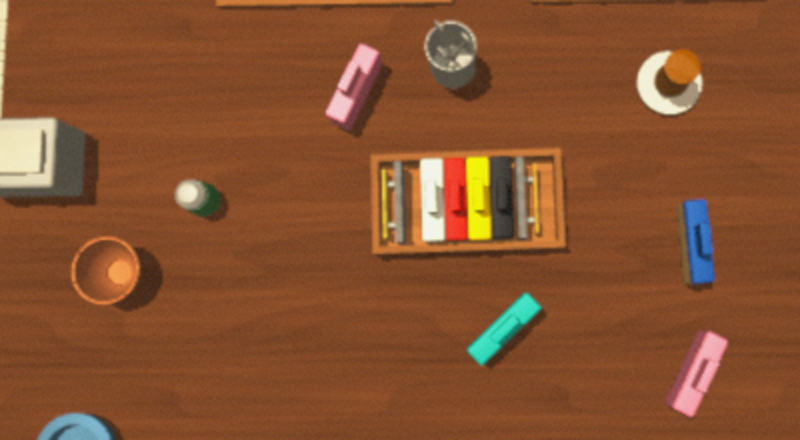

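View pics/side0.png

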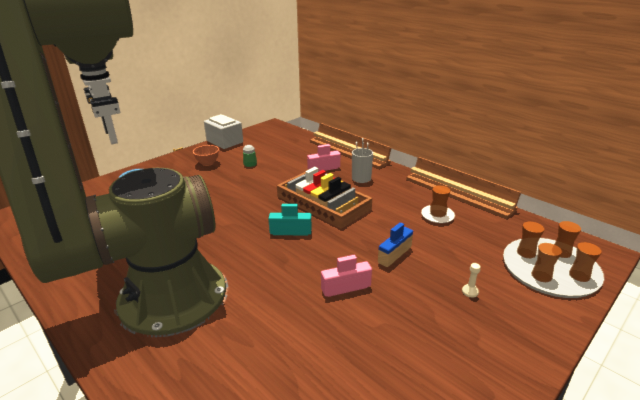

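The top view shows the row as white, red, yellow, black from left (+y) to right. The real blue case is at crop px (697,242), and its pink twin is at (698,375). There is some free room at the white end and little at the black end.

Run:
```python
import numpy as np,cv2
from h import cloud
p=dict(np.load("/tmp/top.npz")); W=cloud(p); im=p["img"]; hsv=cv2.cvtColor(im,cv2.COLOR_RGB2HSV)
X,Y,Z=W[...,0],W[...,1],W[...,2]
near=(abs(X-.55)<.09)&(abs(Y-.04)<.17)
# box rim
m=near&(Z>.034)&(Z<.05)&(hsv[...,1]>90)&(hsv[...,2]>90)
q=np.stack([X[m],Y[m]],-1).astype(np.float32); print("rim",cv2.minAreaRect(q))
for a in range(170,232,6): pass
# profile along y at x offset away from fins
s=near&(abs(X-.585)<.012)
for y in np.arange(-.1,.19,.004):
    k=s&(abs(Y-y)<.002)
    if k.any(): print(round(y,3),k.sum(),np.round(np.median(Z[k]),3),np.median(im[k],0))
```

```text
rim ((0.5512259006500244, 0.039327189326286316), (0.14484041929244995, 0.27642008662223816), 1.1798434257507324)
-0.096 15 0.041 [191. 115.  54.]
-0.092 8 0.041 [181.5 110.   54. ]
-0.088 18 0.023 [162.  99.  49.]
-0.084 15 0.008 [211. 128.  61.]
-0.08 8 0.008 [210.5 126.5  58.5]
-0.076 8 0.008 [211.  127.5  62. ]
-0.072 16 0.009 [195.5 118.5  57. ]
-0.068 8 0.009 [138.   88.5  42. ]
-0.064 8 0.01 [195.5 140.   49.5]
-0.06 7 0.041 [228. 173.  58.]
-0.056 16 0.031 [189.  137.5  63.5]
-0.052 11 0.008 [127.  88.  59.]
-0.048 10 0.008 [128.  106.5  82. ]
-0.044 2 0.03 [134.  123.  103.5]
-0.04 16 0.059 [155.5 146.  125.5]
-0.036 8 0.06 [153.  142.5 123. ]
-0.032 18 0.042 [115.   96.5  78.5]
-0.028 8 0.01 [95.5 62.  36. ]
-0.024 8 0.066 [64.  51.5 43. ]
-0.02 16 0.069 [62.5 58.  53. ]
-0.016 6 0.068 [67.5 62.  57. ]
-0.012 10 0.068 [72. 66. 60.]
-0.008 9 0.071 [76. 69. 62.]
-0.004 6 0.069 [77.5 72.  64. ]
0.0 16 0.068 [78.5 71.5 64. ]
0.004 8 0.067 [91.5 78.  48.5]
0.008 18 0.064 [190. 161.  10.]
0.012 9 0.069 [242. 240.  10.]
0.016 8 0.068 [242. 241.  10.]
0.02 14 0.07 [242. 242.  10.]
0
[... 544 characters left out ...]
 7 0.067 [242. 244. 235.]
0.096 15 0.069 [242. 244. 235.]
0.1 9 0.068 [241. 241. 228.]
0.104 7 0.068 [233. 216. 172.]
0.112 14 0.009 [215.5 134.5  69.5]
0.116 9 0.007 [214. 131.  62.]
0.12 8 0.009 [187.5 112.   55. ]
0.124 15 0.009 [127.  79.  42.]
0.128 9 0.008 [117.  72.  42.]
0.132 23 0.024 [105.  78.  67.]
0.136 10 0.06 [158.5 149.5 129.5]
0.14 17 0.059 [171. 150. 126.]
0.148 7 0.009 [181. 136.  96.]
0.152 11 0.024 [155. 126. 100.]
0.156 13 0.014 [148. 118.  49.]
0.16 16 0.038 [218.  180.   56.5]
0.168 24 0.028 [139.5  95.5  42.5]
0.172 7 0.041 [196. 119.  59.]
0.176 14 0.043 [184.5 111.   54. ]
0.18 4 0.04 [156.   92.   45.5]
0.184 1 -0.001 [158.  92.  48.]
0.188 15 0.0 [129.  73.  40.]
```

{"op": "step_arm", "data": {"plan": [{"dx": -0.4,"dy": -0.3,"rz": -0.09},{"dx": -0.4,"dy": -0.3,"rz": -0.06},{"dx": -0.4,"dy": -0.3},{"dx": -0.4,"dy": -0.3,"claw": 0.78}]}}

```text
$.plan[0]: bad value
```

{"op": "step_arm", "data": {"plan": [{"dx": 0,"dy": 0,"dz": 0,"rx": 0,"ry": 0,"rz": -0.084,"claw": 0.5},{"dx": 0,"dy": 0,"dz": 0,"rx": 0,"ry": 0,"rz": -0.084,"claw": 0.78},{"dx": -0.29,"dy": -0.35,"dz": 0,"rx": 0,"ry": 0,"rz": 0,"claw": 0.78},{"dx": -0.29,"dy": -0.35,"dz": 0,"rx": 0,"ry": 0,"rz": 0,"claw": 0.78},{"dx": -0.29,"dy": -0.35,"dz": 0,"rx": 0,"ry": 0,"rz": 0,"claw": 0.78},{"dx": -0.29,"dy": -0.35,"dz": 0,"rx": 0,"ry": 0,"rz": 0,"claw": 0.78},{"dx": -0.29,"dy": -0.35,"dz": 0,"rx": 0,"ry": 0,"rz": 0,"claw": 0.78},{"dx": -0.29,"dy": -0.35,"dz": 0,"rx": 0,"ry": 0,"rz": 0,"claw": 0.78},{"dx": -0.29,"dy": -0.35,"dz": 0,"rx": 0,"ry": 0,"rz": 0,"claw": 0.78},{"dx": 0,"dy": 0,"dz": 0,"rx": 0,"ry": 0,"rz": 0,"claw": 0.78}]}}

```text
time_s: 1.7
ee_pos: [0.3431, 0.2898, 0.2226]
eef_rot: [-3.141, 0.001, -3.126]
force: [0.3, 1.1, 0.9]
grip_width: 0.0213
grip_force: 0.0
```

{"op": "step_arm", "data": {"plan": [{"dx": -0.292,"dy": -0.34,"dz": 0,"rx": 0,"ry": 0,"rz": -0.003,"claw": 0.79},{"dx": -0.292,"dy": -0.34,"dz": 0,"rx": 0,"ry": 0,"rz": 0,"claw": 0.79},{"dx": -0.292,"dy": -0.34,"dz": 0,"rx": 0,"ry": 0,"rz": 0,"claw": 0.79},{"dx": -0.292,"dy": -0.34,"dz": 0,"rx": 0,"ry": 0,"rz": 0,"claw": 0.79},{"dx": -0.292,"dy": -0.34,"dz": 0,"rx": 0,"ry": 0,"rz": 0,"claw": 0.79},{"dx": -0.292,"dy": -0.34,"dz": 0,"rx": 0,"ry": 0,"rz": 0,"claw": 0.79},{"dx": -0.292,"dy": -0.34,"dz": 0,"rx": 0,"ry": 0,"rz": 0,"claw": 0.79},{"dx": 0,"dy": 0,"dz": 0.4,"rx": 0,"ry": 0,"rz": 0,"claw": 0.79},{"dx": 0,"dy": 0,"dz": 0.3,"rx": 0,"ry": 0,"rz": 0,"claw": 0.79},{"dx": 0,"dy": 0,"dz": 0,"rx": 0,"ry": 0,"rz": 0,"claw": 0.79}]}}

```text
time_s: 2.7
ee_pos: [0.549, 0.0601, 0.1488]
eef_rot: [-3.142, -0.007, -3.117]
force: [0.0, 0.5, 0.6]
grip_width: 0.02
grip_force: 0.0
```

{"op": "step_arm", "data": {"plan": [{"dx": 0,"dy": -0.05,"dz": 0,"rx": 0,"ry": 0,"rz": 0,"claw": 0.79},{"dx": 0,"dy": 0,"dz": 0.1,"rx": 0,"ry": 0,"rz": 0,"claw": 0.79},{"dx": 0,"dy": 0,"dz": 0,"rx": 0,"ry": 0,"rz": 0,"claw": 0.79}]}}

```text
time_s: 3.0
ee_pos: [0.5509, 0.055, 0.1426]
eef_rot: [-3.142, 0.0, -3.117]
force: [-0.0, 0.0, -0.3]
grip_width: 0.0195
grip_force: 0.0
```

Run:
```python
from station import telemetry, viewer
import cv2
o=telemetry.get_obs(); print(o["ee_pos"],o["eef_rot"],o["force"])
p=viewer.camera("side"); a=p["img"][110:250,230:410,::-1]
cv2.imwrite("pics/s1.png",cv2.resize(a,(720,560),interpolation=cv2.INTER_CUBIC))
```

```text
[0.55085422 0.05497538 0.14261286] [-3.14158182e+00  4.98101495e-04 -3.11668916e+00] [-0.03036516  0.00816084 -0.31531959]
```

View pics/s1.png

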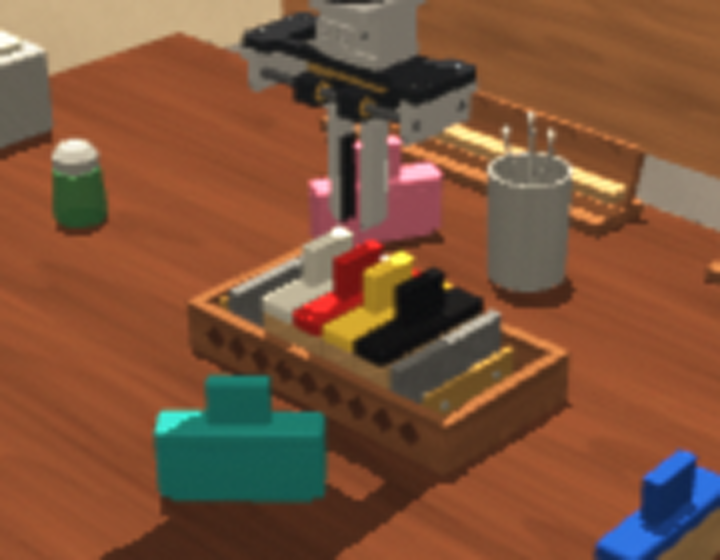

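{"op": "step_arm", "data": {"plan": [{"dx": 0,"dy": 0,"dz": 0.1,"rx": 0,"ry": 0,"rz": 0.003,"claw": 0.79},{"dx": 0,"dy": 0,"dz": 0.1,"rx": 0,"ry": 0,"rz": 0,"claw": 0.79},{"dx": 0,"dy": 0,"dz": 0.05,"rx": 0,"ry": 0,"rz": 0,"claw": 0.79},{"dx": 0,"dy": 0,"dz": 0.03,"rx": 0,"ry": 0,"rz": 0,"claw": 0.79},{"dx": 0,"dy": 0,"dz": 0,"rx": 0,"ry": 0,"rz": 0,"claw": 0.79}]}}

```text
time_s: 3.55
ee_pos: [0.5507, 0.0548, 0.114]
eef_rot: [-3.142, -0.001, -3.122]
force: [0.2, 0.0, 0.3]
grip_width: 0.0196
grip_force: 0.0
```

{"op": "step_arm", "data": {"plan": [{"dx": 0,"dy": 0,"dz": 0.06,"rx": 0,"ry": 0,"rz": 0,"claw": 0.79},{"dx": 0,"dy": 0,"dz": 0.06,"rx": 0,"ry": 0,"rz": 0,"claw": 0.79},{"dx": 0,"dy": 0,"dz": 0.06,"rx": 0,"ry": 0,"rz": 0,"claw": 0.79},{"dx": 0,"dy": 0,"dz": 0.05,"rx": 0,"ry": 0,"rz": 0,"claw": 0.79},{"dx": 0,"dy": 0,"dz": 0,"rx": 0,"ry": 0,"rz": 0,"claw": 0.79}]}}

```text
time_s: 4.05
ee_pos: [0.5505, 0.0549, 0.0906]
eef_rot: [3.142, -0.001, -3.122]
force: [0.8, 0.7, -0.9]
grip_width: 0.0204
grip_force: 0.0
```

{"op": "step_arm", "data": {"plan": [{"dx": 0,"dy": 0,"dz": 0,"rx": 0,"ry": 0,"rz": 0,"claw": 0.9},{"dx": 0,"dy": 0,"dz": 0,"rx": 0,"ry": 0,"rz": 0,"claw": 1},{"dx": 0,"dy": 0,"dz": 0,"rx": 0,"ry": 0,"rz": 0,"claw": 1}], "grip_force": 15}}

```text
time_s: 4.35
ee_pos: [0.5508, 0.0549, 0.0914]
eef_rot: [-3.142, -0.0, -3.122]
force: [-0.7, 0.1, -2.5]
grip_width: 0.0141
grip_force: 15.0
```

{"op": "step_arm", "data": {"plan": [{"dx": 0,"dy": 0.02,"dz": 0,"rx": 0,"ry": 0,"rz": 0,"claw": 1},{"dx": 0,"dy": 0.03,"dz": 0,"rx": 0,"ry": 0,"rz": 0,"claw": 1}]}}

```text
time_s: 4.55
ee_pos: [0.5507, 0.0598, 0.0915]
eef_rot: [-3.141, -0.0, -3.122]
force: [0.3, -1.2, -0.9]
grip_width: 0.0139
grip_force: 15.0
```

{"op": "step_arm", "data": {"plan": [{"dx": 0,"dy": 0.03,"dz": 0,"rx": 0,"ry": 0,"rz": 0,"claw": 1},{"dx": 0,"dy": 0.03,"dz": 0,"rx": 0,"ry": 0,"rz": 0,"claw": 1}]}}

```text
time_s: 4.75
ee_pos: [0.5506, 0.0662, 0.0914]
eef_rot: [-3.141, -0.0, -3.121]
force: [0.2, -1.4, -2.2]
grip_width: 0.0138
grip_force: 15.0
```

{"op": "step_arm", "data": {"plan": [{"dx": 0,"dy": 0.03,"dz": 0,"rx": 0,"ry": 0,"rz": 0,"claw": 1},{"dx": 0,"dy": 0.03,"dz": 0,"rx": 0,"ry": 0,"rz": 0,"claw": 1},{"dx": 0,"dy": 0.02,"dz": 0,"rx": 0,"ry": 0,"rz": 0,"claw": 1}]}}

```text
time_s: 5.05
ee_pos: [0.5505, 0.0742, 0.0915]
eef_rot: [-3.142, 0.0, -3.121]
force: [-0.1, -1.0, -2.7]
grip_width: 0.0135
grip_force: 15.0
```

{"op": "step_arm", "data": {"plan": [{"dx": 0,"dy": 0.01,"dz": 0,"rx": 0,"ry": 0,"rz": 0,"claw": 1},{"dx": 0,"dy": 0.01,"dz": 0,"rx": 0,"ry": 0,"rz": 0,"claw": 1}]}}

```text
time_s: 5.25
ee_pos: [0.5504, 0.0759, 0.0915]
eef_rot: [-3.142, -0.0, -3.121]
force: [0.4, -1.6, -1.6]
grip_width: 0.0136
grip_force: 15.0
```

{"op": "step_arm", "data": {"plan": [{"dx": 0,"dy": 0.01,"dz": 0,"rx": 0,"ry": 0,"rz": 0,"claw": 1},{"dx": 0,"dy": 0.01,"dz": 0,"rx": 0,"ry": 0,"rz": 0,"claw": 1}]}}

```text
time_s: 5.45
ee_pos: [0.5504, 0.0779, 0.0914]
eef_rot: [-3.142, -0.0, -3.122]
force: [-0.4, -1.1, -2.3]
grip_width: 0.0136
grip_force: 15.0
```

{"op": "step_arm", "data": {"plan": [{"dx": 0,"dy": 0.01,"dz": 0,"rx": 0,"ry": 0,"rz": 0,"claw": 1},{"dx": 0,"dy": 0.01,"dz": 0,"rx": 0,"ry": 0,"rz": 0,"claw": 1}]}}

```text
time_s: 5.65
ee_pos: [0.5504, 0.0799, 0.0914]
eef_rot: [-3.142, 0.0, -3.122]
force: [1.0, -1.9, -1.3]
grip_width: 0.014
grip_force: 15.0
```

{"op": "step_arm", "data": {"plan": [{"dx": 0,"dy": 0.01,"dz": 0,"rx": 0,"ry": 0,"rz": 0,"claw": 1},{"dx": 0,"dy": 0.01,"dz": 0,"rx": 0,"ry": 0,"rz": 0,"claw": 1}]}}

```text
time_s: 5.85
ee_pos: [0.5503, 0.0819, 0.0914]
eef_rot: [-3.142, 0.0, -3.121]
force: [-0.4, -0.6, -2.6]
grip_width: 0.0141
grip_force: 15.0
```

{"op": "step_arm", "data": {"plan": [{"dx": 0,"dy": 0.01,"dz": 0,"rx": 0,"ry": 0,"rz": 0,"claw": 1}]}}

```text
time_s: 5.95
ee_pos: [0.5503, 0.0829, 0.0915]
eef_rot: [3.142, 0.0, -3.122]
force: [0.3, -1.5, -2.0]
grip_width: 0.0134
grip_force: 15.0
```

{"op": "step_arm", "data": {"plan": [{"dx": 0,"dy": 0.01,"dz": 0,"rx": 0,"ry": 0,"rz": 0,"claw": 1}]}}

```text
time_s: 6.05
ee_pos: [0.5503, 0.0839, 0.0914]
eef_rot: [-3.142, -0.0, -3.122]
force: [0.4, -0.7, -2.5]
grip_width: 0.0139
grip_force: 15.0
```

{"op": "step_arm", "data": {"plan": [{"dx": 0,"dy": 0.01,"dz": 0,"rx": 0,"ry": 0,"rz": 0,"claw": 1}]}}

```text
time_s: 6.15
ee_pos: [0.5503, 0.0849, 0.0914]
eef_rot: [-3.142, -0.0, -3.122]
force: [0.7, -2.0, -2.7]
grip_width: 0.0137
grip_force: 15.0
```

{"op": "step_arm", "data": {"plan": [{"dx": 0,"dy": 0.01,"dz": 0,"rx": 0,"ry": 0,"rz": 0,"claw": 1}]}}

```text
time_s: 6.25
ee_pos: [0.5502, 0.0858, 0.0915]
eef_rot: [-3.141, 0.0, -3.121]
force: [0.7, -3.9, -0.2]
grip_width: 0.0142
grip_force: 15.0
```

{"op": "step_arm", "data": {"plan": [{"dx": 0,"dy": 0.008,"dz": 0,"rx": 0,"ry": 0,"rz": 0,"claw": 1}]}}

```text
time_s: 6.35
ee_pos: [0.5502, 0.0864, 0.0915]
eef_rot: [-3.141, 0.0, -3.121]
force: [0.3, -4.2, -0.7]
grip_width: 0.0142
grip_force: 15.0
```

{"op": "step_arm", "data": {"plan": [{"dx": 0,"dy": 0.008,"dz": 0,"rx": 0,"ry": 0,"rz": 0,"claw": 1},{"dx": 0,"dy": 0,"dz": 0,"rx": 0,"ry": 0,"rz": 0,"claw": 1}]}}

```text
time_s: 6.55
ee_pos: [0.5502, 0.0871, 0.0915]
eef_rot: [-3.141, 0.0, -3.121]
force: [-0.5, -5.8, -0.8]
grip_width: 0.0136
grip_force: 15.0
```

{"op": "step_arm", "data": {"plan": [{"dx": 0,"dy": 0,"dz": 0,"rx": 0,"ry": 0,"rz": 0,"claw": 0.79},{"dx": 0,"dy": 0,"dz": 0,"rx": 0,"ry": 0,"rz": 0,"claw": 0.79},{"dx": 0,"dy": 0,"dz": -0.2,"rx": 0,"ry": 0,"rz": 0,"claw": 0.79},{"dx": 0,"dy": 0,"dz": -0.3,"rx": 0,"ry": 0,"rz": 0,"claw": 0.79},{"dx": 0,"dy": -0.32,"dz": 0,"rx": 0,"ry": 0,"rz": 0,"claw": 0.79},{"dx": 0,"dy": -0.326,"dz": 0,"rx": 0,"ry": 0,"rz": 0,"claw": 0.79},{"dx": 0,"dy": 0,"dz": 0,"rx": 0,"ry": 0,"rz": 0,"claw": 0.79}]}}

```text
time_s: 7.25
ee_pos: [0.5517, 0.0205, 0.1418]
eef_rot: [3.142, 0.001, -3.124]
force: [-0.7, 0.5, 1.0]
grip_width: 0.0192
grip_force: 0.0
```

```bash
cat >> h.py <<'E'
def fins(p,zlo=.092,zhi=.112):
    "centres (x,y) of the row fins by colour, from the top picture"
    import cv2
    W=cloud(p); hsv=cv2.cvtColor(p["img"],cv2.COLOR_RGB2HSV).astype(int); H,S,V=hsv[...,0],hsv[...,1],hsv[...,2]
    near=(abs(W[...,0]-.551)<.03)&(abs(W[...,1]-.04)<.12)&(W[...,2]>zlo)&(W[...,2]<zhi)
    col=dict(yellow=(abs(H-29)<5)&(S>180),red=((H<9)|(H>172))&(S>150),white=(S<60)&(V>200),black=(V<95))
    for k,m in col.items():
        q=W[near&m]
        if len(q)>8: print(k,len(q),np.round((np.percentile(q,4,0)+np.percentile(q,96,0))/2,4), "y", np.round(np.percentile(q[:,1],[4,96]),4))
E
python3 - <<'E'
from station import telemetry, viewer
import cv2
from h import fins
o=telemetry.get_obs(); print(o["ee_pos"],o["force"])
p=viewer.camera("top"); fins(p)
a=p["img"][140:260,230:430,::-1]
cv2.imwrite("pics/t2.png",cv2.resize(a,(800,480),interpolation=cv2.INTER_CUBIC))
E
```

```text
[0.55167927 0.02053071 0.14181921] [-0.70945705  0.48497633  0.96445589]
white 19 [0.5345 0.1175 0.1015] y [0.1121 0.123 ]
```

View pics/t2.png

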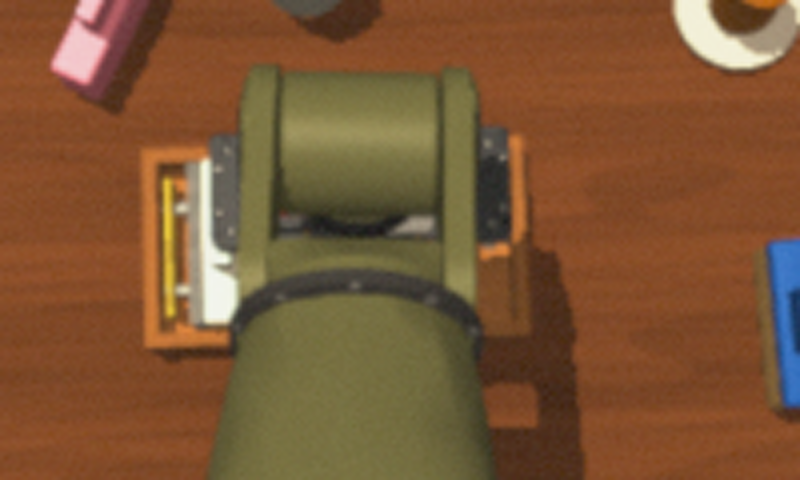

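The arm hides the box centre, but white now touches the left pad (px 195-215). I'll check yellow with the side camera's depth.

{"op": "step_arm", "data": {"plan": [{"dx": 0,"dy": 0.02,"dz": 0,"rx": 0,"ry": 0,"rz": 0,"claw": 0.79},{"dx": 0,"dy": 0,"dz": 0,"rx": 0,"ry": 0,"rz": 0,"claw": 0.79}]}}

```text
time_s: 7.5
ee_pos: [0.5514, 0.0261, 0.1414]
eef_rot: [3.141, -0.0, -3.12]
force: [-0.8, 0.3, 0.2]
grip_width: 0.0197
grip_force: 0.0
```

Run:
```python
from station import telemetry, viewer
import numpy as np
from h import fins
print(telemetry.get_obs()["ee_pos"])
p=viewer.camera("side"); fins(p)
print("start:"); fins(dict(np.load("/tmp/side.npz"))); fins(dict(np.load("/tmp/top.npz")))
```

```text
[0.55144545 0.02605618 0.14141387]
red 45 [0.5458 0.0845 0.097 ] y [0.0772 0.0919]
white 30 [0.5462 0.1172 0.0985] y [0.1105 0.1238]
black 49 [ 0.5467 -0.0125  0.0967] y [-0.0193 -0.0057]
start:
red 53 [0.5466 0.0311 0.0964] y [-0.0002  0.0625]
white 31 [0.5476 0.0883 0.0985] y [0.0809 0.0958]
black 49 [ 0.547  -0.0115  0.0963] y [-0.0171 -0.006 ]
yellow 84 [0.5504 0.0229 0.1021] y [0.0161 0.0297]
red 84 [0.5504 0.0557 0.1018] y [0.0489 0.0625]
white 80 [0.5506 0.0873 0.1027] y [0.0817 0.0928]
black 85 [ 0.5519 -0.0098  0.1029] y [-0.0165 -0.0031]
```

{"op": "step_arm", "data": {"plan": [{"dx": 0,"dy": -0.034,"dz": 0,"rx": 0,"ry": 0,"rz": 0,"claw": 0.79},{"dx": 0,"dy": 0,"dz": 0.1,"rx": 0,"ry": 0,"rz": 0,"claw": 0.79},{"dx": 0,"dy": 0,"dz": 0,"rx": 0,"ry": 0,"rz": 0,"claw": 0.79}]}}

```text
time_s: 7.85
ee_pos: [0.5509, 0.0215, 0.1299]
eef_rot: [3.141, -0.002, -3.121]
force: [-0.3, -0.4, 0.3]
grip_width: 0.0198
grip_force: 0.0
```

```bash
sed -i 's/abs(H-29)<5)&(S>180)/abs(H-26)<8)\&(S>150)/' h.py
python3 - <<'E'
from station import telemetry, viewer
import numpy as np
from h import fins
print(telemetry.get_obs()["ee_pos"])
p=viewer.camera("side"); fins(p)
print("start:"); fins(dict(np.load("/tmp/side.npz")))
E
```

```text
[0.55088002 0.02154677 0.12985038]
yellow 47 [0.5459 0.0114 0.0974] y [-0.0054  0.0282]
red 51 [0.545  0.0832 0.0962] y [0.0755 0.0909]
white 30 [0.545  0.1174 0.0982] y [0.111  0.1238]
black 49 [ 0.5457 -0.0092  0.0971] y [-0.0176 -0.0008]
start:
yellow 49 [0.5466 0.0193 0.0969] y [0.0117 0.0268]
red 53 [0.5466 0.0311 0.0964] y [-0.0002  0.0625]
white 31 [0.5476 0.0883 0.0985] y [0.0809 0.0958]
black 49 [ 0.547  -0.0115  0.0963] y [-0.0171 -0.006 ]
```

{"op": "step_arm", "data": {"plan": [{"dx": 0,"dy": 0.01,"dz": 0,"rx": 0,"ry": 0,"rz": 0,"claw": 0.79},{"dx": 0,"dy": 0,"dz": 0,"rx": 0,"ry": 0,"rz": 0,"claw": 0.79},{"dx": 0,"dy": 0,"dz": 0.05,"rx": 0,"ry": 0,"rz": 0,"claw": 0.79},{"dx": 0,"dy": 0,"dz": 0.05,"rx": 0,"ry": 0,"rz": 0,"claw": 0.79},{"dx": 0,"dy": 0,"dz": 0.05,"rx": 0,"ry": 0,"rz": 0,"claw": 0.79}]}}

```text
time_s: 8.4
ee_pos: [0.5514, 0.0225, 0.1159]
eef_rot: [3.142, -0.0, -3.122]
force: [0.0, -0.1, 0.8]
grip_width: 0.0195
grip_force: 0.0
```

{"op": "step_arm", "data": {"plan": [{"dx": 0,"dy": 0,"dz": 0.06,"rx": 0,"ry": 0,"rz": 0,"claw": 0.79},{"dx": 0,"dy": 0,"dz": 0.06,"rx": 0,"ry": 0,"rz": 0,"claw": 0.79},{"dx": 0,"dy": 0,"dz": 0.06,"rx": 0,"ry": 0,"rz": 0,"claw": 0.79},{"dx": 0,"dy": 0,"dz": 0.06,"rx": 0,"ry": 0,"rz": 0,"claw": 0.79},{"dx": 0,"dy": 0,"dz": 0,"rx": 0,"ry": 0,"rz": 0,"claw": 0.79}]}}

```text
time_s: 8.9
ee_pos: [0.5511, 0.0225, 0.0915]
eef_rot: [3.142, -0.001, -3.121]
force: [0.4, -0.5, -0.6]
grip_width: 0.0197
grip_force: 0.0
```

{"op": "step_arm", "data": {"plan": [{"dx": 0,"dy": 0,"dz": 0,"rx": 0,"ry": 0,"rz": 0,"claw": 0.9},{"dx": 0,"dy": 0,"dz": 0,"rx": 0,"ry": 0,"rz": 0,"claw": 1},{"dx": 0,"dy": 0,"dz": 0,"rx": 0,"ry": 0,"rz": 0,"claw": 1}]}}

```text
time_s: 9.2
ee_pos: [0.5514, 0.0225, 0.0925]
eef_rot: [-3.142, -0.0, -3.121]
force: [-0.3, -0.2, -2.2]
grip_width: 0.0141
grip_force: 15.0
```

{"op": "step_arm", "data": {"plan": [{"dx": 0,"dy": -0.01,"dz": 0,"rx": 0,"ry": 0,"rz": 0,"claw": 1},{"dx": 0,"dy": -0.01,"dz": 0,"rx": 0,"ry": 0,"rz": 0,"claw": 1}]}}

```text
time_s: 9.4
ee_pos: [0.5515, 0.0205, 0.0925]
eef_rot: [3.141, -0.0, -3.121]
force: [-1.0, 1.0, -1.9]
grip_width: 0.0141
grip_force: 15.0
```

{"op": "step_arm", "data": {"plan": [{"dx": 0,"dy": -0.01,"dz": 0,"rx": 0,"ry": 0,"rz": 0,"claw": 1},{"dx": 0,"dy": -0.01,"dz": 0,"rx": 0,"ry": 0,"rz": 0,"claw": 1}]}}

```text
time_s: 9.6
ee_pos: [0.5516, 0.0184, 0.0925]
eef_rot: [3.142, -0.0, -3.121]
force: [0.2, 1.1, -2.1]
grip_width: 0.014
grip_force: 15.0
```

{"op": "step_arm", "data": {"plan": [{"dx": 0,"dy": -0.01,"dz": 0,"rx": 0,"ry": 0,"rz": 0,"claw": 1}]}}

```text
time_s: 9.7
ee_pos: [0.5516, 0.0174, 0.0925]
eef_rot: [3.142, 0.0, -3.122]
force: [-0.1, 1.8, -2.2]
grip_width: 0.0136
grip_force: 15.0
```

{"op": "step_arm", "data": {"plan": [{"dx": 0,"dy": -0.01,"dz": 0,"rx": 0,"ry": 0,"rz": 0,"claw": 1}]}}

```text
time_s: 9.8
ee_pos: [0.5516, 0.0164, 0.0925]
eef_rot: [3.142, 0.0, -3.122]
force: [0.3, 2.1, -1.0]
grip_width: 0.0138
grip_force: 15.0
```

{"op": "step_arm", "data": {"plan": [{"dx": 0,"dy": -0.008,"dz": 0,"rx": 0,"ry": 0,"rz": 0,"claw": 1}]}}

```text
time_s: 9.9
ee_pos: [0.5517, 0.0156, 0.0925]
eef_rot: [3.142, 0.0, -3.122]
force: [-0.9, 1.8, -1.5]
grip_width: 0.014
grip_force: 15.0
```

{"op": "step_arm", "data": {"plan": [{"dx": 0,"dy": -0.008,"dz": 0,"rx": 0,"ry": 0,"rz": 0,"claw": 1}]}}

```text
time_s: 10.0
ee_pos: [0.5516, 0.0149, 0.0925]
eef_rot: [3.141, -0.0, -3.122]
force: [-0.7, 2.4, -0.9]
grip_width: 0.0141
grip_force: 15.0
```

{"op": "step_arm", "data": {"plan": [{"dx": 0,"dy": -0.008,"dz": 0,"rx": 0,"ry": 0,"rz": 0,"claw": 1}]}}

```text
time_s: 10.1
ee_pos: [0.5516, 0.0143, 0.0925]
eef_rot: [3.141, -0.0, -3.121]
force: [-0.1, 4.9, -1.1]
grip_width: 0.0136
grip_force: 15.0
```

{"op": "step_arm", "data": {"plan": [{"dx": 0,"dy": -0.008,"dz": 0,"rx": 0,"ry": 0,"rz": 0,"claw": 1}]}}

```text
time_s: 10.2
ee_pos: [0.5517, 0.0136, 0.0925]
eef_rot: [3.141, -0.0, -3.121]
force: [-0.8, 6.5, -0.2]
grip_width: 0.0142
grip_force: 15.0
```

{"op": "step_arm", "data": {"plan": [{"dx": 0,"dy": 0,"dz": 0,"rx": 0,"ry": 0,"rz": 0,"claw": 0.79},{"dx": 0,"dy": 0,"dz": 0,"rx": 0,"ry": 0,"rz": 0,"claw": 0.79},{"dx": 0,"dy": 0,"dz": -0.2,"rx": 0,"ry": 0,"rz": 0,"claw": 0.79},{"dx": 0,"dy": 0,"dz": -0.4,"rx": 0,"ry": 0,"rz": 0,"claw": 0.79},{"dx": 0,"dy": 0,"dz": -0.4,"rx": 0,"ry": 0,"rz": 0,"claw": 0.7},{"dx": 0.09,"dy": -0.375,"dz": 0,"rx": 0,"ry": 0,"rz": 0,"claw": 0.6},{"dx": 0.09,"dy": -0.375,"dz": 0,"rx": 0,"ry": 0,"rz": 0,"claw": 0.6},{"dx": 0.09,"dy": -0.375,"dz": 0,"rx": 0,"ry": 0,"rz": 0,"claw": 0.6},{"dx": 0.09,"dy": -0.375,"dz": 0,"rx": 0,"ry": 0,"rz": 0,"claw": 0.6},{"dx": 0.09,"dy": -0.375,"dz": 0,"rx": 0,"ry": 0,"rz": 0,"claw": 0.6}]}}

```text
time_s: 11.2
ee_pos: [0.5099, -0.1769, 0.1928]
eef_rot: [-3.141, 0.001, -3.122]
force: [0.5, 0.7, 0.2]
grip_width: 0.0375
grip_force: 0.0
```

{"op": "step_arm", "data": {"plan": [{"dx": 0.09,"dy": -0.375,"dz": 0,"rx": 0,"ry": 0,"rz": -0.022,"claw": 0.6},{"dx": 0.09,"dy": -0.375,"dz": 0,"rx": 0,"ry": 0,"rz": 0,"claw": 0.6},{"dx": 0.09,"dy": -0.375,"dz": 0,"rx": 0,"ry": 0,"rz": 0,"claw": 0.6},{"dx": 0,"dy": 0,"dz": 0,"rx": 0,"ry": 0,"rz": 0,"claw": 0.6},{"dx": 0,"dy": 0,"dz": 0,"rx": 0,"ry": 0,"rz": 0,"claw": 0.6}]}}

```text
time_s: 11.7
ee_pos: [0.4881, -0.2892, 0.1924]
eef_rot: [-3.141, -0.0, -3.088]
force: [0.7, 0.3, -0.3]
grip_width: 0.0376
grip_force: 0.0
```

Run:
```python
from station import telemetry, viewer
import cv2
from h import fins
o=telemetry.get_obs(); print(o["ee_pos"],o["force"],o["eef_rot"])
p=viewer.camera("top"); fins(p)
a=p["img"][140:260,230:430,::-1]
cv2.imwrite("pics/t3.png",cv2.resize(a,(800,480),interpolation=cv2.INTER_CUBIC))
```

```text
[ 0.4880553  -0.28919956  0.19235486] [ 0.73331075  0.31346068 -0.32530903] [-3.14146612e+00 -1.75724680e-04 -3.08849780e+00]
yellow 86 [0.5515 0.0146 0.1011] y [0.0078 0.0213]
red 81 [0.5501 0.0845 0.1026] y [0.079 0.09 ]
white 77 [0.5494 0.1173 0.1025] y [0.1117 0.123 ]
black 83 [ 0.5521 -0.017   0.1017] y [-0.0227 -0.0112]
```

View pics/t3.png

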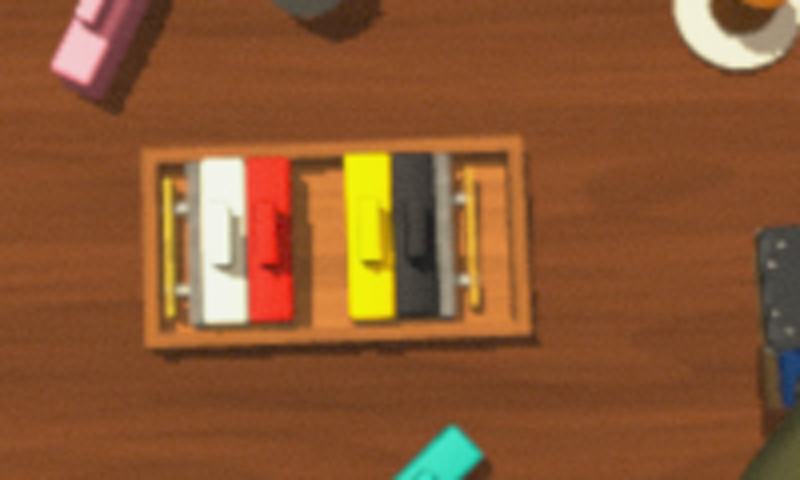

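The picture shows an open slot of about 38 mm between red (right edge px 293) and yellow (left edge px 345), with both pairs against their pads. Next I grasp blue.

{"op": "step_arm", "data": {"plan": [{"dx": 0.016,"dy": 0.022,"dz": 0.2,"rx": 0,"ry": 0,"rz": 0,"claw": 0.6},{"dx": 0,"dy": 0,"dz": 0.3,"rx": 0,"ry": 0,"rz": 0,"claw": 0.6},{"dx": 0,"dy": 0,"dz": 0.2,"rx": 0,"ry": 0,"rz": 0,"claw": 0.6},{"dx": 0,"dy": 0,"dz": 0.2,"rx": 0,"ry": 0,"rz": 0,"claw": 0.6},{"dx": 0,"dy": 0,"dz": 0.19,"rx": 0,"ry": 0,"rz": 0,"claw": 0.6},{"dx": 0,"dy": 0,"dz": 0,"rx": 0,"ry": 0,"rz": 0,"claw": 0.6},{"dx": 0,"dy": 0,"dz": 0,"rx": 0,"ry": 0,"rz": 0,"claw": 0.6}]}}

```text
time_s: 12.45
ee_pos: [0.4871, -0.2859, 0.0841]
eef_rot: [-3.141, 0.0, -3.086]
force: [0.7, 0.2, 0.1]
grip_width: 0.0376
grip_force: 0.0
```

{"op": "step_arm", "data": {"plan": [{"dx": 0,"dy": 0,"dz": 0,"rx": 0,"ry": 0,"rz": 0,"claw": 0.8},{"dx": 0,"dy": 0,"dz": 0,"rx": 0,"ry": 0,"rz": 0,"claw": 1},{"dx": 0,"dy": 0,"dz": 0,"rx": 0,"ry": 0,"rz": 0,"claw": 1},{"dx": 0,"dy": 0,"dz": 0,"rx": 0,"ry": 0,"rz": 0,"claw": 1}], "grip_force": 25}}

```text
time_s: 12.85
ee_pos: [0.4868, -0.2867, 0.084]
eef_rot: [-3.141, 0.001, -3.087]
force: [-0.2, 1.0, 2.2]
grip_width: 0.0138
grip_force: 25.0
```

{"op": "step_arm", "data": {"plan": [{"dx": 0,"dy": 0,"dz": -0.2,"rx": 0,"ry": 0,"rz": 0,"claw": 1},{"dx": 0,"dy": 0,"dz": -0.4,"rx": 0,"ry": 0,"rz": 0,"claw": 1},{"dx": 0,"dy": 0,"dz": -0.4,"rx": 0,"ry": 0,"rz": 0,"claw": 1},{"dx": 0,"dy": 0,"dz": -0.4,"rx": 0,"ry": 0,"rz": 0.022,"claw": 1},{"dx": 0,"dy": 0,"dz": 0,"rx": 0,"ry": 0,"rz": 0,"claw": 1},{"dx": 0,"dy": 0,"dz": 0,"rx": 0,"ry": 0,"rz": 0,"claw": 1}]}}

```text
time_s: 13.45
ee_pos: [0.4865, -0.2865, 0.2233]
eef_rot: [-3.141, 0.0, -3.121]
force: [-1.3, 0.2, -3.0]
grip_width: 0.0139
grip_force: 25.0
```

{"op": "step_arm", "data": {"plan": [{"dx": -0.089,"dy": 0.419,"dz": 0,"rx": 0,"ry": 0,"rz": 0,"claw": 1},{"dx": -0.089,"dy": 0.419,"dz": 0,"rx": 0,"ry": 0,"rz": 0,"claw": 1},{"dx": -0.089,"dy": 0.419,"dz": 0,"rx": 0,"ry": 0,"rz": 0,"claw": 1},{"dx": -0.089,"dy": 0.419,"dz": 0,"rx": 0,"ry": 0,"rz": 0,"claw": 1},{"dx": -0.089,"dy": 0.419,"dz": 0,"rx": 0,"ry": 0,"rz": 0,"claw": 1},{"dx": -0.089,"dy": 0.419,"dz": 0,"rx": 0,"ry": 0,"rz": 0,"claw": 1},{"dx": -0.089,"dy": 0.419,"dz": 0,"rx": 0,"ry": 0,"rz": 0,"claw": 1},{"dx": -0.089,"dy": 0.419,"dz": 0,"rx": 0,"ry": 0,"rz": 0,"claw": 1},{"dx": 0,"dy": 0,"dz": 0,"rx": 0,"ry": 0,"rz": 0,"claw": 1},{"dx": 0,"dy": 0,"dz": 0,"rx": 0,"ry": 0,"rz": 0,"claw": 1}]}}

```text
time_s: 14.45
ee_pos: [0.5504, 0.0506, 0.2214]
eef_rot: [-3.141, -0.003, -3.12]
force: [-1.1, 0.2, -3.1]
grip_width: 0.0139
grip_force: 25.0
```

{"op": "step_arm", "data": {"plan": [{"dx": 0,"dy": -0.008,"dz": 0.2,"rx": 0,"ry": 0,"rz": 0,"claw": 1},{"dx": 0,"dy": 0,"dz": 0,"rx": 0,"ry": 0,"rz": 0,"claw": 1},{"dx": 0,"dy": 0,"dz": 0,"rx": 0,"ry": 0,"rz": 0,"claw": 1}]}}

```text
time_s: 14.75
ee_pos: [0.5508, 0.0483, 0.203]
eef_rot: [-3.142, -0.002, -3.123]
force: [-0.3, 0.8, -2.0]
grip_width: 0.0137
grip_force: 25.0
```

Run:
```python
from station import telemetry, viewer
import cv2, numpy as np
from h import cloud
o=telemetry.get_obs(); print(o["ee_pos"],o["force"],o["eef_rot"])
p=viewer.camera("side"); W=cloud(p)
hsv=cv2.cvtColor(p["img"],cv2.COLOR_RGB2HSV).astype(int)
m=(abs(hsv[...,0]-108)<10)&(hsv[...,1]>120)&(abs(W[...,1]-.05)<.1)&(abs(W[...,0]-.55)<.1)
q=W[m]; zl=o["ee_pos"][2]-.024
l=q[(abs(q[:,2]-zl)<.006)]; print(len(l),cv2.minAreaRect(l[:,:2].astype(np.float32)),zl)
A=np.c_[l[:,:2]-l[:,:2].mean(0),np.ones(len(l))]; print("plane",np.linalg.lstsq(A,l[:,2],rcond=None)[0])
a=p["img"][90:250,230:430,::-1]
cv2.imwrite("pics/s3.png",cv2.resize(a,(750,600),interpolation=cv2.INTER_CUBIC))
```

```text
[0.55077464 0.04826966 0.20302865] [-0.25398225  0.82606608 -1.96818415] [-3.14153160e+00 -1.63760737e-03 -3.12273976e+00]
155 ((0.5453706979751587, 0.04453466460108757), (0.033906690776348114, 0.11817841231822968), 88.5226821899414) 0.17902864641582442
plane [-0.00235509  0.01264228  0.17623211]
```

View pics/s3.png

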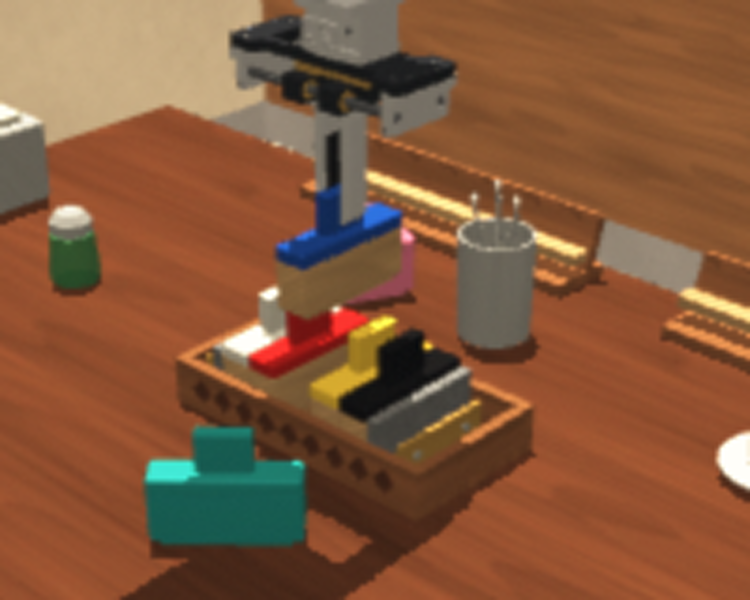

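The picture shows blue hanging level and square over the slot (px 340,250). The y position needs a small correction before lowering.

{"op": "step_arm", "data": {"plan": [{"dx": 0,"dy": 0.013,"dz": 0.2,"rx": 0,"ry": 0,"rz": 0,"claw": 1},{"dx": 0,"dy": 0,"dz": 0.2,"rx": 0,"ry": 0,"rz": 0,"claw": 1},{"dx": 0,"dy": 0,"dz": 0,"rx": 0,"ry": 0,"rz": 0,"claw": 1},{"dx": 0,"dy": 0,"dz": 0,"rx": 0,"ry": 0,"rz": 0,"claw": 1}]}}

```text
time_s: 15.2
ee_pos: [0.5514, 0.0503, 0.1644]
eef_rot: [-3.142, 0.001, -3.122]
force: [0.4, -0.2, -1.7]
grip_width: 0.0137
grip_force: 25.0
```

{"op": "step_arm", "data": {"plan": [{"dx": 0.003,"dy": -0.006,"dz": 0.06,"rx": 0,"ry": 0,"rz": 0,"claw": 1},{"dx": 0,"dy": 0,"dz": 0.06,"rx": 0,"ry": 0,"rz": 0,"claw": 1},{"dx": 0,"dy": 0,"dz": 0.04,"rx": 0,"ry": 0,"rz": 0,"claw": 1},{"dx": 0,"dy": 0,"dz": 0,"rx": 0,"ry": 0,"rz": 0,"claw": 1}]}}

```text
time_s: 15.6
ee_pos: [0.5505, 0.0499, 0.1469]
eef_rot: [3.142, -0.001, -3.122]
force: [-0.1, 0.3, -2.4]
grip_width: 0.0139
grip_force: 25.0
```

{"op": "step_arm", "data": {"plan": [{"dx": 0,"dy": 0,"dz": 0.05,"rx": 0,"ry": 0,"rz": 0,"claw": 1},{"dx": 0,"dy": 0,"dz": 0.05,"rx": 0,"ry": 0,"rz": 0,"claw": 1},{"dx": 0,"dy": 0,"dz": 0.05,"rx": 0,"ry": 0,"rz": 0,"claw": 1},{"dx": 0,"dy": 0,"dz": 0,"rx": 0,"ry": 0,"rz": 0,"claw": 1}]}}

```text
time_s: 16.0
ee_pos: [0.5504, 0.0499, 0.1316]
eef_rot: [-3.142, -0.001, -3.121]
force: [-1.1, 0.6, -2.1]
grip_width: 0.0139
grip_force: 25.0
```

Blue is 20 mm into the slot with no side load. I'll continue past the wall tops, where blue's underside passes z = 0.042 m at TCP 0.126 m.

{"op": "step_arm", "data": {"plan": [{"dx": -0.004,"dy": 0,"dz": 0.05,"rx": 0,"ry": 0,"rz": 0,"claw": 1},{"dx": 0,"dy": 0,"dz": 0.05,"rx": 0,"ry": 0,"rz": 0,"claw": 1},{"dx": 0,"dy": 0,"dz": 0,"rx": 0,"ry": 0,"rz": 0,"claw": 1}]}}

```text
time_s: 16.3
ee_pos: [0.5508, 0.0499, 0.1216]
eef_rot: [3.142, -0.001, -3.122]
force: [0.3, -0.1, -3.3]
grip_width: 0.0137
grip_force: 25.0
```

{"op": "step_arm", "data": {"plan": [{"dx": 0,"dy": 0,"dz": 0.06,"rx": 0,"ry": 0,"rz": 0,"claw": 1},{"dx": 0,"dy": 0,"dz": 0.06,"rx": 0,"ry": 0,"rz": 0,"claw": 1},{"dx": 0,"dy": 0,"dz": 0.06,"rx": 0,"ry": 0,"rz": 0,"claw": 1},{"dx": 0,"dy": 0,"dz": 0.05,"rx": 0,"ry": 0,"rz": 0,"claw": 1},{"dx": 0,"dy": 0,"dz": 0,"rx": 0,"ry": 0,"rz": 0,"claw": 1}]}}

```text
time_s: 16.8
ee_pos: [0.5508, 0.0499, 0.0986]
eef_rot: [-3.142, -0.001, -3.122]
force: [0.2, 0.6, -2.9]
grip_width: 0.014
grip_force: 25.0
```

{"op": "step_arm", "data": {"plan": [{"dx": 0,"dy": 0,"dz": 0.03,"rx": 0,"ry": 0,"rz": 0,"claw": 1},{"dx": 0,"dy": 0,"dz": 0.02,"rx": 0,"ry": 0,"rz": 0,"claw": 1},{"dx": 0,"dy": 0,"dz": 0,"rx": 0,"ry": 0,"rz": 0,"claw": 1}]}}

```text
time_s: 17.1
ee_pos: [0.5511, 0.0499, 0.0942]
eef_rot: [-3.142, -0.0, -3.121]
force: [-0.5, -0.1, -2.3]
grip_width: 0.0139
grip_force: 25.0
```

{"op": "step_arm", "data": {"plan": [{"dx": 0,"dy": 0,"dz": 0.01,"rx": 0,"ry": 0,"rz": 0,"claw": 1},{"dx": 0,"dy": 0,"dz": 0,"rx": 0,"ry": 0,"rz": 0,"claw": 1}]}}

```text
time_s: 17.3
ee_pos: [0.5512, 0.0499, 0.0934]
eef_rot: [-3.142, 0.0, -3.121]
force: [-0.6, -0.2, -2.0]
grip_width: 0.0138
grip_force: 25.0
```

{"op": "step_arm", "data": {"plan": [{"dx": 0,"dy": 0,"dz": 0.008,"rx": 0,"ry": 0,"rz": 0,"claw": 1},{"dx": 0,"dy": 0,"dz": 0,"rx": 0,"ry": 0,"rz": 0,"claw": 1}]}}

```text
time_s: 17.5
ee_pos: [0.5512, 0.0499, 0.0926]
eef_rot: [3.142, -0.0, -3.121]
force: [0.2, 0.2, -3.2]
grip_width: 0.0137
grip_force: 25.0
```

{"op": "step_arm", "data": {"plan": [{"dx": 0,"dy": 0,"dz": 0.008,"rx": 0,"ry": 0,"rz": 0,"claw": 1},{"dx": 0,"dy": 0,"dz": 0,"rx": 0,"ry": 0,"rz": 0,"claw": 1}]}}

```text
time_s: 17.7
ee_pos: [0.5513, 0.0499, 0.092]
eef_rot: [3.142, 0.0, -3.121]
force: [0.1, -0.4, 0.5]
grip_width: 0.0138
grip_force: 25.0
```

{"op": "step_arm", "data": {"plan": [{"dx": 0,"dy": 0,"dz": 0.006,"rx": 0,"ry": 0,"rz": 0,"claw": 1},{"dx": 0,"dy": 0,"dz": 0,"rx": 0,"ry": 0,"rz": 0,"claw": 1}]}}

```text
time_s: 17.9
ee_pos: [0.5514, 0.0499, 0.092]
eef_rot: [-3.142, 0.001, -3.121]
force: [-3.7, -0.1, 6.1]
grip_width: 0.0137
grip_force: 25.0
```

Blue is on the floor: TCP 0.092 m as predicted, with the force turning upward. I'll release and back away.

{"op": "step_arm", "data": {"plan": [{"dx": 0,"dy": 0,"dz": 0,"rx": 0,"ry": 0,"rz": 0,"claw": 0.79},{"dx": 0,"dy": 0,"dz": 0,"rx": 0,"ry": 0,"rz": 0,"claw": 0.79},{"dx": 0,"dy": 0,"dz": 0,"rx": 0,"ry": 0,"rz": 0,"claw": 0.79},{"dx": 0,"dy": 0,"dz": -0.15,"rx": 0,"ry": 0,"rz": 0,"claw": 0.79},{"dx": 0,"dy": 0,"dz": -0.3,"rx": 0,"ry": 0,"rz": 0,"claw": 0.79},{"dx": 0,"dy": 0,"dz": -0.4,"rx": 0,"ry": 0,"rz": 0,"claw": 0.79},{"dx": 0,"dy": 0,"dz": -0.3,"rx": 0,"ry": 0,"rz": 0,"claw": 0.79}]}}

```text
time_s: 18.6
ee_pos: [0.5514, 0.0499, 0.2085]
eef_rot: [-3.142, 0.001, -3.121]
force: [0.7, 0.0, 1.1]
grip_width: 0.02
grip_force: 0.0
```

{"op": "step_arm", "data": {"plan": [{"dx": 0.1,"dy": -0.4,"dz": 0,"rx": 0,"ry": 0,"rz": 0,"claw": 0.79},{"dx": 0.1,"dy": -0.4,"dz": 0,"rx": 0,"ry": 0,"rz": 0,"claw": 0.79},{"dx": 0.1,"dy": -0.4,"dz": 0,"rx": 0,"ry": 0,"rz": 0,"claw": 0.79},{"dx": 0.1,"dy": -0.4,"dz": 0,"rx": 0,"ry": 0,"rz": 0,"claw": 0.79},{"dx": 0.1,"dy": -0.4,"dz": 0,"rx": 0,"ry": 0,"rz": 0,"claw": 0.79},{"dx": 0.1,"dy": -0.4,"dz": 0,"rx": 0,"ry": 0,"rz": 0,"claw": 0.79},{"dx": 0.1,"dy": -0.4,"dz": 0,"rx": 0,"ry": 0,"rz": 0,"claw": 0.79},{"dx": 0,"dy": 0,"dz": 0,"rx": 0,"ry": 0,"rz": 0,"claw": 0.79},{"dx": 0,"dy": 0,"dz": 0,"rx": 0,"ry": 0,"rz": 0,"claw": 0.79}]}}

```text
time_s: 19.5
ee_pos: [0.4866, -0.2318, 0.206]
eef_rot: [3.141, -0.0, -3.123]
force: [0.8, -0.1, 0.2]
grip_width: 0.0197
grip_force: 0.0
```

Run:
```python
from station import telemetry, viewer
import cv2, numpy as np
from h import fins, cloud
o=telemetry.get_obs(); print(o["ee_pos"],o["force"])
p=viewer.camera("top"); fins(p); W=cloud(p)
hsv=cv2.cvtColor(p["img"],cv2.COLOR_RGB2HSV).astype(int)
m=(abs(hsv[...,0]-108)<10)&(hsv[...,1]>120)&(abs(W[...,1]-.05)<.1)&(abs(W[...,0]-.55)<.1)
q=W[m]
for a,b in ((.055,.082),(.09,.12)):
    l=q[(q[:,2]>a)&(q[:,2]<b)]; print(len(l),np.median(l,0),cv2.minAreaRect(l[:,:2].astype(np.float32)))
a=p["img"][140:260,230:430,::-1]
cv2.imwrite("pics/t4.png",cv2.resize(a,(800,480),interpolation=cv2.INTER_CUBIC))
```

```text
[ 0.48660563 -0.23180162  0.20604341] [ 0.80207229 -0.12515157  0.24177385]
yellow 85 [0.5513 0.0146 0.1017] y [0.0078 0.0213]
red 81 [0.5502 0.0845 0.1022] y [0.079  0.0901]
white 76 [0.5496 0.1174 0.1015] y [0.1117 0.123 ]
black 84 [ 0.5519 -0.017   0.1017] y [-0.0227 -0.0113]
351 [0.54789773 0.04750077 0.06812255] ((0.5510573387145996, 0.04888005554676056), (0.11461835354566574, 0.02978079952299595), 1.255994439125061)
80 [0.54999989 0.04892205 0.10267208] ((0.5500664114952087, 0.04892495274543762), (0.011173726990818977, 0.041960932314395905), 89.34061431884766)
```

View pics/t4.png

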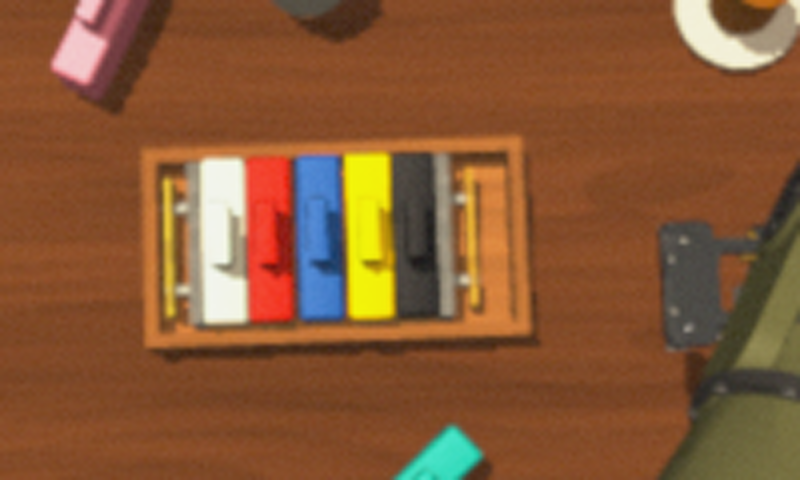

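Blue stands between red and yellow (px 320,240), square to the box and 34–36 mm from each. Its lid is at z = 0.068 m, the same height as the others.

```bash
python3 -c "
from station import hand_in
print(hand_in())"
```

```text
the job is handed in; nothing more can be done
None
```

The blue case is down on the box floor between red and yellow, upright and square to the box; the other cases stayed in the box, the robot is clear, and the job is handed in at about 19.5 s of the 72 s (no verdict was returned).

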